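# Air the damp box: half-open the air valve, free the sagging gate bolt, hold the gate ajar

## Robot

A 6-joint arm with a two-finger parallel gripper is mounted at the origin on the work surface. World frame = base frame: x ahead of the robot, y to its left, z up, the work surface at z = 0. Lengths are in mm, angles in degrees, forces in N, time in s.
With the tool pointing down it reaches from about 325 to 850 mm from the base axis. Payload 15.5 kg.
Tool frame: the origin (TCP) lies at the very end of the fingers, on their centre line; the grasp point (between the pads) lies 19 mm behind it; z points along the fingers, y is the line along which they close (so a half turn about z gives the same grasp; the last joint's range is limited). The gripper opens to 91 mm and grips with 3 to 60 N. Pads are 32 mm wide; open, the fingers measure 118 mm over their backs; the gripper's body (76 mm by 178 mm) begins 60 mm behind the grasp point.
Start: joints at [-71.247, 28.281, 77.091, -0, 74.628, -5.472], TCP at [256.448, -569.965, 213.915] pointing down, gripper open.
Joint ranges: [-166.48, 166.48], [-47.26, 123.95], [12.59, 153.08], [-70.14, 250.14], [6.76, 159.57], [-176.63, 176.63]. Speed limits (degrees/s): [108.29, 108.29, 147.25, 172.46, 172.46, 172.46].

## Interface

Orientations are given as [roll, pitch, yaw] about the fixed x, y, z axes, in that order (R = Rz(yaw) Ry(pitch) Rx(roll)).
In Python, from rig import * gives the robot as it stands.
- The arm moves only by the tool carry_out, never from a script. Its argument "deltas" is a list of rows, each a list of 5 numbers: the finger opening in m, from 0 to 0.0912, then the shift along the tool's x, y, z in m, then the turn about the tool's z in degrees. A call has exactly 5 rows; each row shifts and turns the commanded pose from where the row before left it, along the tool's axes as they then stand; what a row does not reach is not made up. A row lasts 1/12 s, in which the tool goes at most 41.7 mm and 7.16 degrees, less where a joint would pass 70% of its speed; a pose out of reach is approached as far as the arm can. A call is refused whole if a number of a shift passes 0.0417 or a number of a turn 7.16, either way. A call with a gripper value outside its range is refused whole. The fingers move at their own pace and stop on an object; the grip force is fixed at half the most. Time passes only in rows, so rows that do not move let the fingers close, or fill a call up. It gives the time, the measured TCP pose, the force, the opening and the grip force at its end, in the units of the state.
- state(): the state, without advancing time (a new reading comes with each control period).
- read_camera(name): name is "side" or "top" or "wrist"; returns the picture (420x560x3 uint8, red, green, blue); there is no depth.
- calibration(name): a dict with "fx", "fy", "cx", "cy" (pixels), "rvec" (rotation vector, rad) and "tvec" (3), from world to camera coordinates, as OpenCV has them. Camera axes: x right, y down, z forward; pixel columns grow to the right and rows downward; lengths in mm; the calibration is good to about 2 mm. The wrist camera is an equidistant fisheye: a pixel r from the principal point sees the ray r / f radians off the axis. A picture is of the moment at which its call begins: read the wrist's pose just before it. calibration takes no time and is no camera call; for the wrist camera it gives the pose at the moment of the call.
- job_done(): hands the job in; it is judged then, once.
The state is a dict: "time_s": time; "joint_positions": joint angles; "dq": joint speeds; "tau": joint torques, N m; "position": TCP position; "orientation": TCP orientation; "force": force on the tool from outside, world axes, zero at the start; "torque": the same for the moment, N m; "grip_width": finger opening in mm; "grasp_force": force on a finger pad.
Only numpy, scipy, OpenCV 4.12 (cv2) and the standard library are available. Lean on these libraries where they do the work, as an engineer would, in place of code of your own. Each camera call takes 0.05 s, during which the arm holds its last target. There are 200 camera calls.

## Task

The pots in the damp box need airing. First turn the tee handle of the ball valve on the roof half open, midway between across the pipe and along it, and leave it there; then free the gate's sagging barrel bolt by lifting it over the bent-up lip of its keeper while pulling it back out of the keeper, and pull the gate about a hand's breadth open towards the robot. The spring hinge would shut the gate again, so finish while still holding it ajar, and do not disturb the pot on the roof, the jar or the tool tub.

Things in the scene. Friction and masses are not known exactly. Their poses are not given: they have to be found in the camera images.
- damp_box: Fixed plywood box, 339 mm wide (y), about 240 deep (x), roof top 140 mm above the table. Origin: middle of its underside. Its gate side faces its own -x (towards the robot), +y is left seen from the robot, z up; stands turned by up to 0.4 rad. On the roof a 22 mm copper air pipe with a ball valve runs along the box's x, pipe axis 168 mm above the table, fittings up to 187 mm.
- valve_handle (a joint): Turn of the valve's tee handle about the vertical, rad, 0 to 1.571, positive anticlockwise seen from above: 0 = across the pipe (along the box's y, shut), 1.571 = along the pipe (box's x, fully open); half open is 0.785. Starts between 0 and 0.3. Turns with about 0.1 N m of friction and stays where it is left.
- valve_grip (a point): Middle of the tee handle, on the valve's axis: an aluminium bar 64 mm long (its own y), 12 mm wide (its own x), 26 mm tall, this point at half its height, 214 mm above the table. Turns with the handle. Free air below the bar: the fingertips may go 22 mm below this point at most.
- gate: Wooden framed gate leaf with a clear pane, 32 mm thick, 253 mm from hinge axis to free edge, top face 150 mm above the table. Origin: on the vertical hinge axis at table height, at the right end (-y side) of the box front seen from the robot; gate's own y runs from the hinge to the free edge, its x is the box's x when shut. It carries the bolt on its top.
- gate_swing (a joint): Gate angle, rad: 0 = shut; positive = free edge swings to the box's -x, towards the robot (anticlockwise from above), at most 1.6. A hinge spring shuts it: 0.48 N m at 0, 0.92 N m at 0.37 rad. A hand's breadth ajar is about 0.22 to 0.55 (gap of 55 to 135 mm at the free edge). Locked while the bolt's nose is in the keeper.
- gate_hinge (a point): Point on the gate's hinge axis at the height of the gate's top face (150 mm).
- gate_edge (a point): Middle of the gate's free edge on its top face, 253 mm from the hinge axis, 150 mm above the table.
- bolt: Steel barrel bolt on the gate's top, along the gate's y: rod 10 mm dia, axis 165 mm above the table at rest, nose 22 mm dia. Origin: on the rod's axis below the knob; axes as the gate's. Nose lies 27 to 47 mm from the origin in +y; two guide straps 74 and 126 mm in -y at rest. Their worn tall slots let the whole bolt rise without tilting; its weight (2 to 4 N) drops it again.
- bolt_knob (a point): Middle of the bolt's knob: an upright dark steel cylinder 20 mm dia, 44 mm tall, 54 mm straight above the rod's axis (219 mm above the table at rest, its top at 239 mm). Nothing but a 10 mm stalk below it for 24 mm; everything around is lower than 192 mm. Gripped from above it lifts and draws the bolt and swings the gate.
- bolt_lift (a joint): How far the bolt is lifted from its sagged rest, m, 0 to 0.016. Its nose passes over the keeper's lip at 0.006 or more.
- bolt_draw (a joint): How far the bolt is pulled back towards the hinge (gate's -y), m, 0 = home in the keeper, at most 0.050. Un-lifted it stops after 3 mm, nose against the lip; the nose is wholly out of the keeper and the gate is free from 0.027; well drawn is 0.032 or more. Sliding friction about 1.5 N.
- keeper_lip (a point): Middle of the top edge of the keeper's bent-up lip, on its side facing the gate: 159.5 mm above the table. The lip is 4 mm thick, 27 mm wide, between two steel cheeks (top 183 mm) on the post at the left of the gate, open above. The cheeks keep the nose from moving sideways even when lifted.
- pinch_pot: Loose terracotta pot, 60 mm dia, 55 mm tall, standing on the box's roof; origin at the middle of its underside. Not to be disturbed (at most 30 mm).
- slip_jar: Loose glass jar with a lid, 76 mm dia, 110 mm tall, on the table to the left of the box; origin under its middle. Not to be disturbed (at most 30 mm).
- tool_tub: Loose black tub with wooden tools, 94 mm dia, about 150 mm tall, on the table to the right of the box; origin under its middle. Not to be disturbed (at most 30 mm).

How it is judged (in metres and radians):
On the way, in this order (a step that is already met when the one before it is completed fails the run):
1. the valve handle stands half open, about 45 degrees to the pipe (value of joint valve_handle between 0.605 and 0.965 rad), for 0.2 s.
2. the bolt is lifted and its nose is over the keeper's lip (value of joint bolt_lift above 0.0045 m and value of joint bolt_draw above 0.006 m), for 0.05 s.
3. the bolt is drawn out of the keeper (value of joint bolt_draw above 0.028 m), for 0.1 s.
4. the gate is about a hand's breadth open (value of joint gate_swing between 0.22 and 0.55 rad), for 0.2 s.
At the end, for the whole second after the job is handed in: Valve handle at 45 degrees within 10; bolt drawn at least 24 mm; gate at rest 0.22 to 0.55 rad open (gap 55 to 135 mm at its free edge), held against its spring by the fingers, which press on the gate or its bolt with over 1 N; pot, jar and tub within 30 mm of their starts (all of step 1 and all of step 4 and value of joint bolt_draw above 0.024 m and velocity of joint gate_swing between -0.1 and 0.1 rad/s and contact force between the fingers and gate above 1 N and distance of each of pinch_pot, slip_jar, tool_tub from where it was at the start of the episode below 0.03 m); the arm keeps its last pose, push and grip.
It fails at once if the pinch pot is disturbed (distance of pinch_pot from where it was at the start of the episode above 0.03 m).
It fails at once if the slip jar is disturbed (distance of slip_jar from where it was at the start of the episode above 0.03 m).
It fails at once if the tool tub is disturbed (distance of tool_tub from where it was at the start of the episode above 0.03 m).
It also fails if it takes over 54 s, if anything falls off the work surface, if the arm or the gripper's body presses on something with over 40 N, if the wrist force passes 120 N, or if a joint passes its speed limit or range.

## Working session

There is one attempt and no reset: what is moved stays moved. The work goes in short steps, Python scripts to look and compute and a tool call to move; the robot and the scene stay as the last step left them, time stands still between calls to the robot, and variables do not carry over. Pictures are saved under pics/ and viewed, at most 10 in all, crops included, and the job is handed in when it is done.

Besides the shell and the picture viewer there is one more tool, called after "Request:" in YAML: its name, and indented under it one key for each argument. carry_out: Moves the arm, as the interface text tells. Its arguments: {"type":"object","properties":{"deltas":{"type":"array"}},"required":["deltas"]}

```bash
mkdir -p pics; ls; python3 - <<'E'
from rig import *
import cv2
s=state();print(s)
for n in("top","side"):
    cv2.imwrite(f"pics/{n}0.png",read_camera(n)[:,:,::-1]); c=calibration(n);print(n,c)
E
```

```text
pics
{'time_s': 0.0, 'joint_positions': array([-7.12463060e+01,  2.83136694e+01,  7.71288636e+01, -6.52742676e-04,
        7.46268652e+01, -5.47148867e+00]), 'dq': array([ 0.04547719,  0.08311709, -0.01812742,  0.10469161, -0.02128065,
       -0.08079468]), 'tau': array([-4.54979090e-03, -8.78826928e+01, -3.81856155e+01,  7.03265425e-02,
        5.31487959e-02, -1.34445986e-04]), 'position': array([ 256.32925824, -569.59304837,  213.34119873]), 'orientation': array([-1.79930858e+02, -5.99082655e-03,  2.42253525e+01]), 'force': array([-0.49329523,  1.01371527,  0.32122528]), 'torque': array([ 0.01808684, -0.00195301, -0.01388317]), 'grasp_force': 0.0, 'grip_width': 91.16305905115307}
top {'fx': 498.9080165105814, 'fy': 498.9080165105814, 'cx': 273.9497912359212, 'cy': 211.8014089585046, 'rvec': array([ 2.12834836, -2.1437061 ,  0.18012816]), 'tvec': array([1.17340991e+00, 5.79709299e+02, 1.71086641e+03])}
side {'fx': 422.24063935248154, 'fy': 422.24063935248154, 'cx': 276.8189539745555, 'cy': 209.34046537837347, 'rvec': array([ 0.8083615 , -2.62648448,  1.02140451]), 'tvec': array([ 477.02514947,  359.60150469, 1104.77641549])}
```

View pics/top0.png

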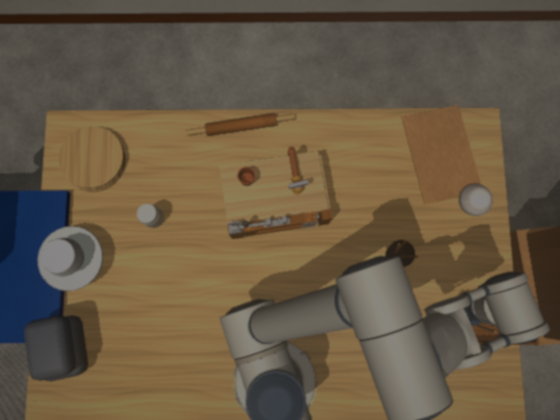

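View pics/side0.png

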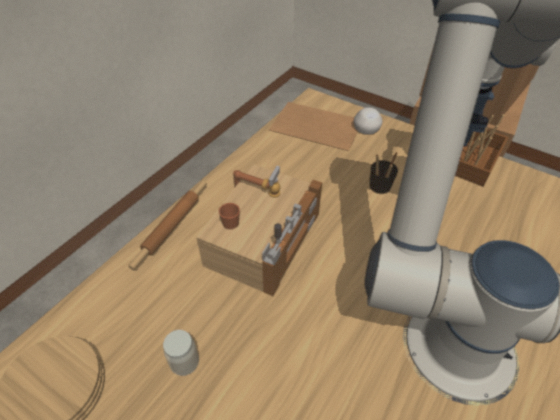

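The top view shows the gate along (230..330, ~225), the valve handle near (299,184), the pot at (247,176), the jar at (149,214) and the tub at (400,252). I'll enlarge the box in both views.

```bash
python3 - <<'E'
import cv2,numpy as np
a=cv2.imread("pics/top0.png")[140:250,210:345]; b=cv2.imread("pics/side0.png")[160:300,190:340]
a=cv2.resize(a,(675,550),interpolation=cv2.INTER_CUBIC); b=cv2.resize(b,(600,560),interpolation=cv2.INTER_CUBIC)
a=cv2.convertScaleAbs(a,alpha=1.5);b=cv2.convertScaleAbs(b,alpha=1.5)
cv2.imwrite("pics/topc.png",a);cv2.imwrite("pics/sidec.png",b)
E
```

```text
(no output)
```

View pics/topc.png

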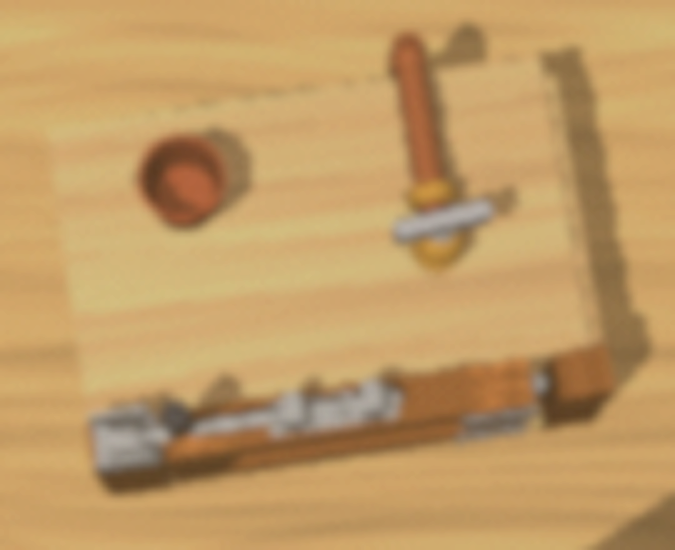

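View pics/sidec.png

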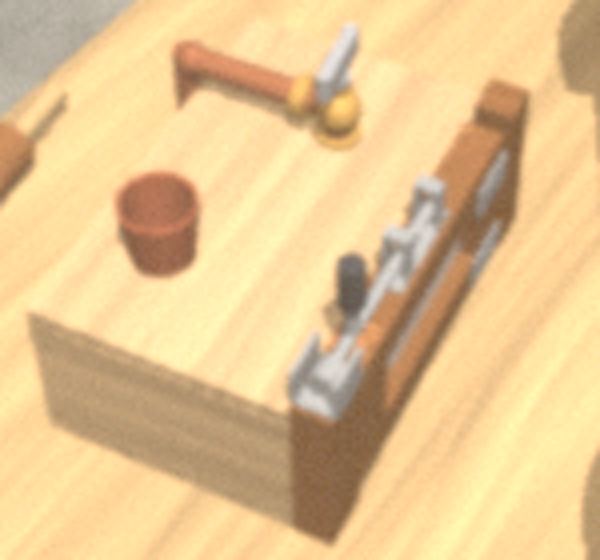

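Top crop: handle bar runs from (395,232) to (493,206), knob top at (176,416), pot (183,180), roof back edge from (48,130) to (545,52). Side crop: bar centre (337,62), knob centre (351,283). Next I'll triangulate these.

```bash
cat > h.py <<'E'
from rig import *
import cv2,numpy as np
def ray(n,px,cal=None):
    c=cal or calibration(n); R=cv2.Rodrigues(np.array(c["rvec"]))[0]; t=np.array(c["tvec"])
    u=np.array([(px[0]-c["cx"])/c["fx"],(px[1]-c["cy"])/c["fy"]])
    if n=="wrist":
        th=np.hypot(*u); d=np.array([*(u/th*np.sin(th) if th>0 else u),np.cos(th)])
    else: d=np.array([*u,1])
    return -R.T@t, R.T@d
def atz(n,px,z,cal=None):
    o,d=ray(n,px,cal); return o+d*(z-o[2])/d[2]
def tri(*rs):
    A=np.zeros((3,3));b=np.zeros(3)
    for o,d in rs:
        P=np.eye(3)-np.outer(d,d)/(d@d);A+=P;b+=P@o
    return np.linalg.solve(A,b)
E
python3 - <<'E'
from h import *
np.set_printoptions(precision=1,suppress=True)
T=lambda x,y:(x/5+210-.4,y/5+140-.4)
S=lambda x,y:(x/4+190-.4,y/4+160-.4)
A,B=atz("top",T(395,232),227),atz("top",T(493,206),227)
print("bar",A,B,(A+B)/2,np.degrees(np.arctan2(*(A-B)[1::-1])))
print("bar side", atz("side",S(337,62),214), tri(ray("top",T(444,219)),ray("side",S(337,62))))
print("knob",atz("top",T(176,416),237),atz("side",S(351,283),219),tri(ray("top",T(176,416)),ray("side",S(351,283))))
C=[atz("top",T(*p),140) for p in((48,130),(545,52))]
print("back",C,np.degrees(np.arctan2(*(C[0]-C[1])[1::-1])))
p=[atz("top",T(*p),168+11) for p in((405,40),(430,180))]
print("pipe",p,np.degrees(np.arctan2(*(p[0]-p[1])[1::-1])))
g=[atz("top",T(*p),150) for p in((100,485),(540,425),(92,412),(600,345))];print("gate",g)
print("pot",atz("top",T(183,175),195))
print("tub",atz("top",(400,252),150),"jar",atz("top",(149,214),110))
E
```

```text
bar [632.9 -49.8 227. ] [ 649.5 -112.6  227. ] [641.2 -81.2 227. ] 104.76265250593241
bar side [641.4 -79.2 214. ] [644.3 -82.3 210.3]
knob [513.8  89.1 237. ] [513.5  91.6 219. ] [515.9  89.8 216. ]
back [array([724.5, 181.8, 140. ]), array([ 777. , -156.6,  140. ])] 98.8163831914336
pipe [array([774.3, -59.7, 179. ]), array([678.4, -74.9, 179. ])] 9.051623976080483
gate [array([480.9, 143.9, 150. ]), array([ 518.8, -146.6,  150. ]), array([529.5, 149.5, 150. ]), array([ 572.2, -187.7,  150. ])]
pot [679.   87.2 195. ]
tub [ 426.2 -414.7  150. ] jar [564.8 421.6 110. ]
```

The box is turned by about 8.9°. The handle is at about (642,-81.5) with its bar at 104.8°, so it is about 6° open, and the knob is at about (515,90). Moving above the handle first.

Request:
carry_out:
  deltas:
    - [0.09, 0.0276, -0.0144, -0.006, 0]
    - [0.09, 0.0276, -0.0144, -0.006, 0]
    - [0.09, 0.0276, -0.0144, -0.006, 0]
    - [0.09, 0.0276, -0.0144, -0.006, 0]
    - [0.09, 0.0276, -0.0144, -0.006, 0]

```text
time_s: 0.52
position: [353.3, -446.3, 243.9]
orientation: [-180.0, 0.0, 24.2]
force: [0.0, -0.3, 0.4]
grip_width: 90.3
grasp_force: 0.0
```

Request:
carry_out:
  deltas:
    - [0.09, 0.0276, -0.0144, -0.006, 0]
    - [0.09, 0.0276, -0.0144, -0.006, 0]
    - [0.09, 0.0276, -0.0144, -0.006, 0]
    - [0.09, 0.0276, -0.0144, -0.006, 0]
    - [0.09, 0.0276, -0.0144, -0.006, 0]

```text
time_s: 0.93
position: [449.6, -324.0, 274.0]
orientation: [-180.0, 0.0, 24.2]
force: [0.2, -0.5, 0.3]
grip_width: 89.9
grasp_force: 0.0
```

Request:
carry_out:
  deltas:
    - [0.09, 0.0276, -0.0144, 0, 0]
    - [0.09, 0.0276, -0.0144, 0, 0]
    - [0.09, 0.0276, -0.0144, 0, 0]
    - [0.09, 0.0276, -0.0144, 0, 0]
    - [0.09, 0.0276, -0.0144, 0, 0]

```text
time_s: 1.35
position: [546.0, -201.6, 273.7]
orientation: [-180.0, 0.0, 24.2]
force: [0.5, -0.4, -0.2]
grip_width: 90.1
grasp_force: 0.0
```

Request:
carry_out:
  deltas:
    - [0.09, 0.0276, -0.0144, 0, 0]
    - [0.09, 0.0276, -0.0144, 0, 0]
    - [0.09, 0.0276, -0.0144, 0, 0]
    - [0.09, 0.0276, -0.0144, 0, 0]
    - [0.09, 0.0276, -0.0144, 0, 0]

```text
time_s: 1.77
position: [642.3, -79.3, 273.6]
orientation: [-180.0, 0.0, 24.2]
force: [0.7, 0.6, 0.7]
grip_width: 89.7
grasp_force: 0.0
```

Request:
carry_out:
  deltas:
    - [0.09, 0, 0, 0, 0]
    - [0.09, 0, 0, 0, -2]
    - [0.09, 0, 0, 0, -2]
    - [0.09, 0, 0, 0, -2]
    - [0.09, 0, 0, 0, 0]

```text
time_s: 2.18
position: [641.4, -80.9, 273.6]
orientation: [-180.0, 0.0, 30.3]
force: [-0.3, -0.8, 0.7]
grip_width: 90.3
grasp_force: 0.0
```

Request:
carry_out:
  deltas:
    - [0.09, 0, 0, 0, -5]
    - [0.09, 0, 0, 0, -5]
    - [0.09, 0, 0, 0, -5]
    - [0.09, 0, 0, 0, -5]
    - [0.09, 0, 0, 0, -5]

```text
time_s: 2.6
position: [641.4, -81.0, 273.7]
orientation: [-180.0, 0.0, 55.4]
force: [-0.5, -0.1, 0.9]
grip_width: 89.5
grasp_force: 0.0
```

Request:
carry_out:
  deltas:
    - [0.09, 0, 0, 0, -5]
    - [0.09, 0, 0, 0, -5]
    - [0.09, 0, 0, 0, -5]
    - [0.09, 0, 0, 0, -5]
    - [0.09, 0, 0, 0, -5]

```text
time_s: 3.02
position: [641.4, -81.0, 273.7]
orientation: [-180.0, 0.0, 80.4]
force: [-1.6, 0.7, -0.0]
grip_width: 90.2
grasp_force: 0.0
```

Request:
carry_out:
  deltas:
    - [0.09, 0, 0, 0, -5]
    - [0.09, 0, 0, 0, -5]
    - [0.09, 0, 0, 0, -5]
    - [0.09, 0, 0, 0, -5]
    - [0.09, 0, 0, 0, -5]

```text
time_s: 3.43
position: [641.4, -81.0, 273.7]
orientation: [-180.0, -0.0, 105.4]
force: [0.7, 0.5, -0.5]
grip_width: 90.1
grasp_force: 0.0
```

```bash
python3 - <<'E'
from h import *
import json
c=calibration("wrist");im=read_camera("wrist")
print(state()["position"],state()["orientation"])
json.dump({k:np.array(v).tolist() for k,v in c.items()},open("w1.json","w"));print(c)
cv2.imwrite("pics/w1.png",cv2.convertScaleAbs(cv2.resize(im[:,:,::-1],(800,600)),alpha=1.4))
E
```

```text
[641.44267292 -81.01438102 273.68438995] [-1.79973816e+02 -1.06346829e-02  1.05778772e+02]
{'fx': 325.19226210127806, 'fy': 325.19226210127806, 'cx': 279.80326999851434, 'cy': 210.92136953306684, 'rvec': array([-2.86039357, -0.38629848, -0.0490733 ]), 'tvec': array([-596.78934596, -283.83134577,  384.46141644])}
```

View pics/w1.png

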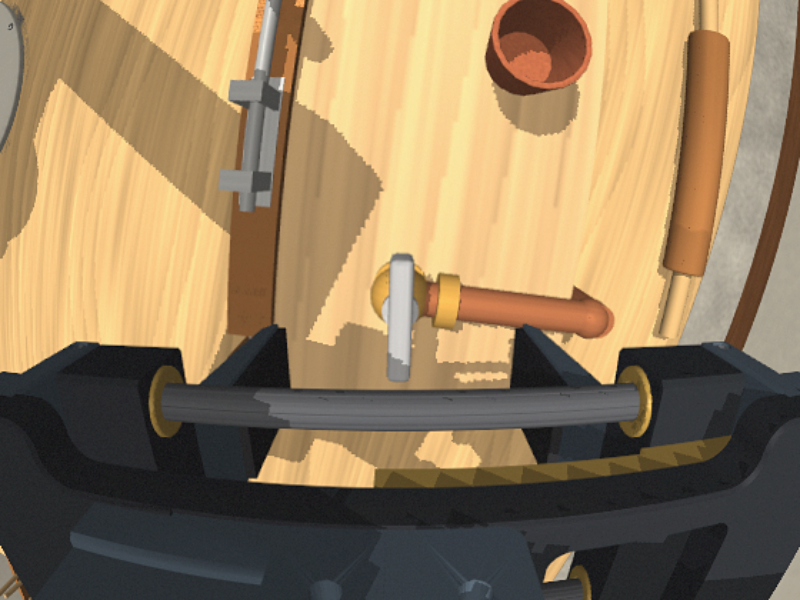

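The wrist view shows the bar between the fingers, from about (401,257) to (399,379), nearly parallel to the pads. The strap and rod line at the left runs (266,40)→(247,190).

```bash
python3 - <<'E'
from h import *
import json
np.set_printoptions(precision=1,suppress=True)
c=json.load(open("w1.json"))
f=lambda x,y,z:atz("wrist",(x*.7,y*.7),z,c)
A,B=f(401,257,227),f(399,379,227);print(A,B,(A+B)/2,np.degrees(np.arctan2(*(A-B)[1::-1])),np.linalg.norm(A-B))
A,B=f(270,45,170),f(247,195,170);print("rod",A,B,np.degrees(np.arctan2(*(A-B)[1::-1])))
A,B=f(305,30,150),f(273,330,150);print("gate edge",A,B,np.degrees(np.arctan2(*(A-B)[1::-1])))
A,B=f(468,305,168),f(590,318,168);print("pipe",A,B,np.degrees(np.arctan2(*(B-A)[1::-1])))
E
```

```text
[632.4 -46.  227. ] [ 648.  -106.6  227. ] [640.2 -76.3 227. ] 104.48900971823109 62.535656974459066
rod [524.1  51.3 170. ] [534.7 -41.9 170. ] 96.4468624680895
gate edge [536.9  70.3 150. ] [ 564.8 -129.   150. ] 97.96670495824215
pipe [683.  -73.1 168. ] [765.1 -59.8 168. ] 9.195659213667318
```

Request:
carry_out:
  deltas:
    - [0.09, 0.0025, 0, 0.015, 0]
    - [0.09, 0, 0, 0.02, 0]
    - [0.09, 0, 0, 0.02, 0]
    - [0.09, 0, 0, 0.015, 0]
    - [0.09, 0, 0, 0.007, 0]

```text
time_s: 3.9
position: [639.9, -78.3, 194.7]
orientation: [-179.8, -0.1, 105.0]
force: [0.4, 0.2, -0.1]
grip_width: 89.7
grasp_force: 0.0
```

Request:
carry_out:
  deltas:
    - [0.0, 0, 0, 0, 0]
    - [0.0, 0, 0, 0, 0]
    - [0.0, 0, 0, 0, 0]
    - [0.0, 0, 0, 0, 0]
    - [0.0, 0, 0, 0, 0]

```text
time_s: 4.32
position: [641.4, -78.5, 197.8]
orientation: [179.9, 0.0, 105.2]
force: [-0.5, 0.0, 0.7]
grip_width: 59.6
grasp_force: 0.0
```

Request:
carry_out:
  deltas:
    - [0.0, 0, 0, 0, 0]
    - [0.0, 0, 0, 0, 0]
    - [0.0, 0, 0, 0, 0]
    - [0.0, 0, 0, 0, 0]
    - [0.0, 0, 0, 0, 0]

```text
time_s: 4.73
position: [641.0, -78.4, 196.9]
orientation: [-180.0, -0.0, 105.2]
force: [0.3, -0.4, -0.1]
grip_width: 26.1
grasp_force: 0.0
```

Request:
carry_out:
  deltas:
    - [0.0, 0, 0, 0, 0]
    - [0.0, 0, 0, 0, 0]
    - [0.0, 0, 0, 0, 0]
    - [0.0, 0, 0, 0, 0]
    - [0.0, 0, 0, 0, 0]

```text
time_s: 5.15
position: [640.7, -78.5, 196.9]
orientation: [-180.0, -0.0, 105.2]
force: [-3.8, -2.4, 1.3]
grip_width: 11.9
grasp_force: 30.0
```

Request:
carry_out:
  deltas:
    - [0.0, 0, 0, 0, 0]
    - [0.0, 0, 0, 0, 0]
    - [0.0, 0, 0, 0, 0]
    - [0.0, 0, 0, 0, 0]
    - [0.0, 0, 0, 0, 0]

```text
time_s: 5.57
position: [640.7, -78.5, 196.9]
orientation: [-180.0, -0.0, 105.2]
force: [-5.1, -3.5, 2.8]
grip_width: 11.8
grasp_force: 30.0
```

Request:
carry_out:
  deltas:
    - [0.0, 0, 0, 0, -2]
    - [0.0, 0, 0, 0, -3]
    - [0.0, 0, 0, 0, -3]
    - [0.0, 0, 0, 0, -3]
    - [0.0, 0, 0, 0, -3]

```text
time_s: 5.98
position: [640.7, -78.5, 196.8]
orientation: [-180.0, -0.0, 119.4]
force: [-5.5, -2.8, 1.7]
grip_width: 11.8
grasp_force: 30.0
```

Request:
carry_out:
  deltas:
    - [0.0, 0, 0, 0, -3]
    - [0.0, 0, 0, 0, -3]
    - [0.0, 0, 0, 0, -3]
    - [0.0, 0, 0, 0, -3]
    - [0.0, 0, 0, 0, -3]

```text
time_s: 6.4
position: [640.8, -78.5, 196.8]
orientation: [-180.0, -0.0, 134.4]
force: [-4.7, -2.1, 2.0]
grip_width: 12.2
grasp_force: 30.0
```

Request:
carry_out:
  deltas:
    - [0.0, 0, 0, 0, -3]
    - [0.0, 0, 0, 0, -3]
    - [0.0, 0, 0, 0, -3]
    - [0.0, 0, 0, 0, -1]
    - [0.0, 0, 0, 0, 0]

```text
time_s: 6.82
position: [640.8, -78.5, 196.9]
orientation: [-180.0, -0.0, 144.2]
force: [-4.7, -1.7, 2.4]
grip_width: 11.8
grasp_force: 30.0
```

Request:
carry_out:
  deltas:
    - [0.0, 0, 0, 0, 0]
    - [0.0, 0, 0, 0, 0]
    - [0.0, 0, 0, 0, 0]
    - [0.0, 0, 0, 0, 0]
    - [0.0, 0, 0, 0, 0]

```text
time_s: 7.23
position: [640.8, -78.5, 196.9]
orientation: [-180.0, -0.0, 144.2]
force: [-5.0, -1.3, 1.3]
grip_width: 11.7
grasp_force: 30.0
```

The handle turned with the grip to 144.2°. Releasing and rising now.

Request:
carry_out:
  deltas:
    - [0.06, 0, 0, 0, 0]
    - [0.06, 0, 0, 0, 0]
    - [0.06, 0, 0, 0, 0]
    - [0.06, 0, 0, 0, 0]
    - [0.06, 0, 0, 0, 0]

```text
time_s: 7.65
position: [641.2, -78.3, 196.9]
orientation: [180.0, 0.0, 144.2]
force: [0.0, -0.3, -0.9]
grip_width: 42.2
grasp_force: 0.0
```

Request:
carry_out:
  deltas:
    - [0.06, 0, 0, 0, 0]
    - [0.06, 0, 0, 0, 0]
    - [0.06, 0, 0, -0.01, 0]
    - [0.06, 0, 0, -0.02, 0]
    - [0.06, 0, 0, -0.02, 0]

```text
time_s: 8.07
position: [640.7, -78.3, 247.7]
orientation: [-180.0, -0.1, 144.2]
force: [1.0, 0.9, 0.5]
grip_width: 60.0
grasp_force: 0.0
```

Request:
carry_out:
  deltas:
    - [0.06, 0, 0, -0.015, 0]
    - [0.06, 0, 0, -0.01, 0]
    - [0.06, 0, 0, 0, 0]
    - [0.06, 0, 0, 0, 0]
    - [0.06, 0, 0, 0, 0]

```text
time_s: 8.48
position: [640.6, -78.3, 271.0]
orientation: [-180.0, -0.1, 144.2]
force: [-0.6, -0.6, -0.8]
grip_width: 60.0
grasp_force: 0.0
```

```bash
python3 - <<'E'
from h import *
import json
c=calibration("wrist");im=read_camera("wrist")
print(state()["position"],state()["orientation"])
json.dump({k:np.array(v).tolist() for k,v in c.items()},open("w2.json","w"))
cv2.imwrite("pics/w2.png",cv2.convertScaleAbs(cv2.resize(im[:,:,::-1],(800,600)),alpha=1.4))
E
```

```text
[640.51512676 -78.31310627 270.79413622] [-1.79960734e+02 -9.22699999e-02  1.44223080e+02]
```

View pics/w2.png

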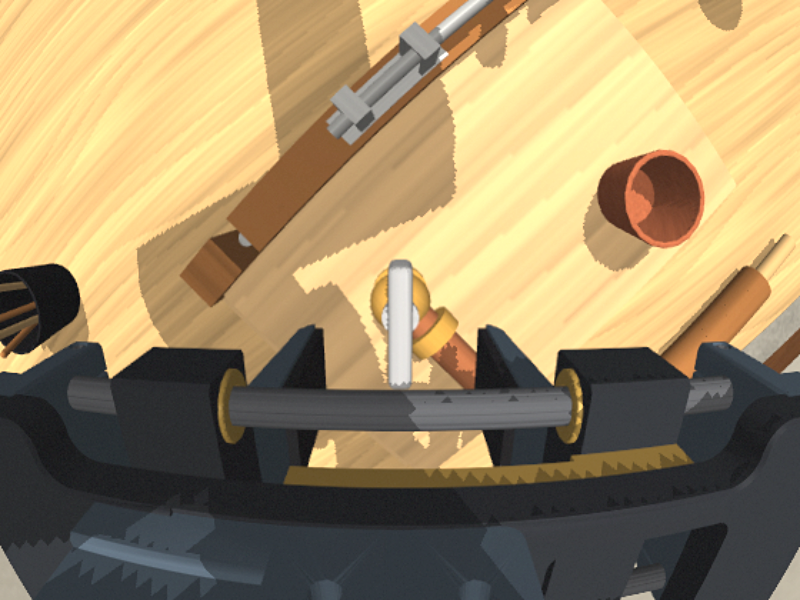

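The bar is still parallel to the tool at 144.2°, so the valve is about 45° open. The pot is in place, and the hinge pin is visible at (244,240). Moving above the knob.

Request:
carry_out:
  deltas:
    - [0.06, 0.02, 0.0063, 0, 0]
    - [0.06, 0.02, 0.0063, 0, 0]
    - [0.06, 0.02, 0.0063, 0, 0]
    - [0.06, 0.02, 0.0063, 0, 0]
    - [0.06, 0.02, 0.0063, 0, 0]

```text
time_s: 8.95
position: [577.2, 6.3, 270.9]
orientation: [-180.0, -0.1, 144.2]
force: [0.2, 0.4, 0.3]
grip_width: 60.2
grasp_force: 0.0
```

Request:
carry_out:
  deltas:
    - [0.06, 0.02, 0.0063, 0, 0]
    - [0.06, 0.02, 0.0063, 0, 0]
    - [0.06, 0.02, 0.0063, 0, 0]
    - [0.06, 0.02, 0.0063, 0, 0]
    - [0.06, 0.02, 0.0063, 0, 0]

```text
time_s: 9.37
position: [514.5, 90.3, 271.0]
orientation: [-179.9, -0.1, 144.2]
force: [0.3, 0.6, 0.4]
grip_width: 60.1
grasp_force: 0.0
```

Request:
carry_out:
  deltas:
    - [0.06, 0, 0, 0, 4.5]
    - [0.06, 0, 0, 0, 4.5]
    - [0.06, 0, 0, 0, 4.5]
    - [0.06, 0, 0, 0, 4.5]
    - [0.06, 0, 0, 0, 4.5]

```text
time_s: 9.78
position: [515.1, 89.6, 271.1]
orientation: [-179.9, -0.0, 121.5]
force: [0.6, 0.6, 0.5]
grip_width: 59.7
grasp_force: 0.0
```

Request:
carry_out:
  deltas:
    - [0.06, 0, 0, 0, 4.5]
    - [0.06, 0, 0, 0, 4.5]
    - [0.06, 0, 0, 0, 4.5]
    - [0.06, 0, 0, 0, 4.5]
    - [0.06, 0, 0, 0, 4.5]

```text
time_s: 10.2
position: [515.1, 89.6, 271.0]
orientation: [-179.9, -0.0, 99.0]
force: [1.2, -0.3, 0.3]
grip_width: 59.9
grasp_force: 0.0
```

Request:
carry_out:
  deltas:
    - [0.06, 0, 0, 0, 0]
    - [0.06, 0, 0, 0, 0]
    - [0.06, 0, 0, 0, 0]
    - [0.06, 0, 0, 0, 0]
    - [0.06, 0, 0, 0, 0]

```text
time_s: 10.62
position: [515.5, 89.6, 271.8]
orientation: [-180.0, -0.0, 99.3]
force: [0.7, -0.3, 0.1]
grip_width: 59.6
grasp_force: 0.0
```

```bash
python3 - <<'E'
from h import *
import json
c=json.load(open("w2.json"))
print("hinge",atz("wrist",(244*.7,240*.7),150,c))
c=calibration("wrist");im=read_camera("wrist")
print(state()["position"],state()["orientation"])
json.dump({k:np.array(v).tolist() for k,v in c.items()},open("w3.json","w"))
cv2.imwrite("pics/w3.png",cv2.convertScaleAbs(cv2.resize(im[:,:,::-1],(800,600)),alpha=1.4))
E
```

```text
hinge [ 551.3127418 -139.6536162  150.       ]
[515.54720029  89.60679304 271.8425459 ] [-1.79992130e+02 -2.11369506e-03  9.92810735e+01]
```

View pics/w3.png

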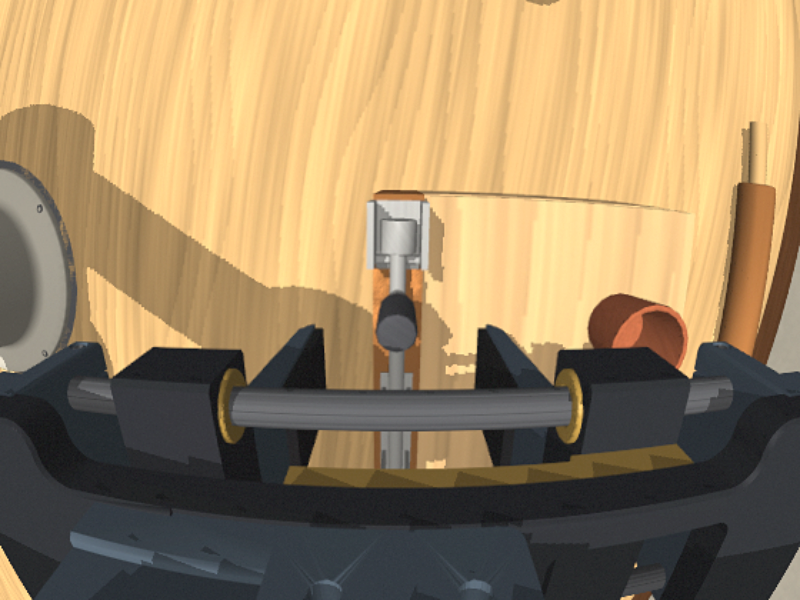

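The knob's top centre is at (397,333), centred between the fingers. The nose sits in the keeper at (399,237), and the gate is shut.

```bash
python3 - <<'E'
from h import *
import json
c=json.load(open("w3.json"))
print(atz("wrist",(397*.7,333*.7),239,c),atz("wrist",(399*.7,237*.7),176,c))
E
```

```text
[513.75761926  92.42545377 239.        ] [508.64093953 128.76889201 176.        ]
```

Request:
carry_out:
  deltas:
    - [0.06, 0.002, -0.001, 0.015, 0]
    - [0.06, 0, 0, 0.02, 0]
    - [0.06, 0, 0, 0.02, 0]
    - [0.06, 0, 0, 0.012, 0]
    - [0.06, 0, 0, 0.005, 0]

```text
time_s: 11.08
position: [513.4, 91.4, 198.2]
orientation: [-179.9, -0.0, 99.3]
force: [-0.3, -0.2, -0.4]
grip_width: 59.9
grasp_force: 0.0
```

Request:
carry_out:
  deltas:
    - [0.0, 0, 0, 0, 0]
    - [0.0, 0, 0, 0, 0]
    - [0.0, 0, 0, 0, 0]
    - [0.0, 0, 0, 0, 0]
    - [0.0, 0, 0, 0, 0]

```text
time_s: 11.5
position: [514.6, 91.4, 200.6]
orientation: [179.9, 0.0, 99.2]
force: [-0.4, -0.8, 0.0]
grip_width: 29.4
grasp_force: 0.0
```

Request:
carry_out:
  deltas:
    - [0.0, 0, 0, 0, 0]
    - [0.0, 0, 0, 0, 0]
    - [0.0, 0, 0, 0, 0]
    - [0.0, 0, 0, 0, 0]
    - [0.0, 0, 0, 0, 0]

```text
time_s: 11.92
position: [514.0, 91.4, 200.3]
orientation: [-180.0, 0.0, 99.2]
force: [-4.2, -0.9, 6.9]
grip_width: 19.5
grasp_force: 30.0
```

Request:
carry_out:
  deltas:
    - [0.0, 0, 0, -0.002, 0]
    - [0.0, 0, 0, -0.003, 0]
    - [0.0, 0, 0, -0.003, 0]
    - [0.0, 0, 0, -0.002, 0]
    - [0.0, 0, 0, 0, 0]

```text
time_s: 12.33
position: [514.0, 91.4, 210.2]
orientation: [-180.0, 0.0, 99.2]
force: [-4.2, -2.0, -2.1]
grip_width: 19.1
grasp_force: 30.0
```

Request:
carry_out:
  deltas:
    - [0.0, 0, 0, 0, 0]
    - [0.0, -0.002, 0, 0, 0]
    - [0.0, -0.003, 0, 0, 0]
    - [0.0, -0.004, 0, 0, 0]
    - [0.0, -0.004, 0, 0, 0]

```text
time_s: 12.75
position: [516.0, 78.3, 209.7]
orientation: [-179.9, -0.0, 99.2]
force: [-5.8, 1.2, -3.4]
grip_width: 19.4
grasp_force: 30.0
```

Request:
carry_out:
  deltas:
    - [0.0, -0.005, 0, 0, 0]
    - [0.0, -0.005, 0, 0, 0]
    - [0.0, -0.005, 0, 0, 0]
    - [0.0, -0.005, 0, 0, 0]
    - [0.0, -0.005, 0, 0, 0]

```text
time_s: 13.17
position: [519.7, 53.5, 209.6]
orientation: [-179.9, -0.0, 99.2]
force: [-7.0, 1.0, -3.3]
grip_width: 19.5
grasp_force: 30.0
```

Request:
carry_out:
  deltas:
    - [0.0, 0, 0, 0, 0]
    - [0.0, 0, 0, 0, 0]
    - [0.0, 0, 0, 0, 0]
    - [0.0, 0, 0, 0, 0]
    - [0.0, 0, 0, 0, 0]

```text
time_s: 13.58
position: [519.8, 53.3, 209.6]
orientation: [-179.9, 0.0, 99.2]
force: [-6.7, -2.2, -4.6]
grip_width: 19.3
grasp_force: 30.0
```

Draw is about 38.5 mm with the forces consistent. Swinging the gate along its arc about the hinge (R ≈ 197 mm).

Request:
carry_out:
  deltas:
    - [0.0, 0, -0.0038, 0, -1.1]
    - [0.0, 0, -0.0038, 0, -1.1]
    - [0.0, 0, -0.0038, 0, -1.1]
    - [0.0, 0, -0.0038, 0, -1.1]
    - [0.0, 0, -0.0038, 0, -1.1]

```text
time_s: 14.0
position: [501.8, 49.9, 210.1]
orientation: [179.9, 0.0, 104.8]
force: [2.6, -1.3, -3.0]
grip_width: 19.4
grasp_force: 30.0
```

Request:
carry_out:
  deltas:
    - [0.0, -0.0001, -0.0038, 0, -1.1]
    - [0.0, 0, -0.0038, 0, -1.1]
    - [0.0, -0.0001, -0.0038, 0, -1.1]
    - [0.0, 0, -0.0038, 0, -1.1]
    - [0.0, 0, -0.0038, 0, -1.1]

```text
time_s: 14.42
position: [483.2, 44.5, 210.0]
orientation: [180.0, -0.0, 110.3]
force: [2.2, 1.6, -4.5]
grip_width: 19.4
grasp_force: 30.0
```

Request:
carry_out:
  deltas:
    - [0.0, -0.0001, -0.0038, 0, -1.1]
    - [0.0, 0, -0.0038, 0, -1.1]
    - [0.0, -0.0001, -0.0038, 0, -1.1]
    - [0.0, 0, -0.0038, 0, -1.1]
    - [0.0, 0, -0.0038, 0, -1.1]

```text
time_s: 14.83
position: [465.8, 36.9, 209.9]
orientation: [180.0, -0.0, 115.8]
force: [2.5, 3.1, -3.7]
grip_width: 19.2
grasp_force: 30.0
```

Request:
carry_out:
  deltas:
    - [0.0, -0.0001, -0.0038, 0, -1.1]
    - [0.0, 0, -0.0038, 0, -1.1]
    - [0.0, -0.0001, -0.0038, 0, -1.1]
    - [0.0, 0, -0.003, 0, -0.8]
    - [0.0, 0, -0.002, 0, -0.5]

```text
time_s: 15.25
position: [451.4, 29.1, 209.9]
orientation: [180.0, -0.0, 120.4]
force: [2.1, 2.3, -3.0]
grip_width: 19.3
grasp_force: 30.0
```

Request:
carry_out:
  deltas:
    - [0.0, 0, 0, 0, 0]
    - [0.0, 0, 0, 0, 0]
    - [0.0, 0, 0, 0, 0]
    - [0.0, 0, 0, 0, 0]
    - [0.0, 0, 0, 0, 0]

```text
time_s: 15.67
position: [451.9, 29.3, 209.9]
orientation: [180.0, 0.0, 120.3]
force: [2.7, 2.4, -4.3]
grip_width: 19.3
grasp_force: 30.0
```

```bash
python3 - <<'E'
from h import *
a=read_camera("top")[140:260,210:345,::-1];b=read_camera("side")[160:300,190:340,::-1]
print(state()["position"],state()["force"])
a=cv2.resize(a,(400,356),interpolation=cv2.INTER_CUBIC);b=cv2.resize(b,(381,356),interpolation=cv2.INTER_CUBIC)
cv2.imwrite("pics/end.png",cv2.convertScaleAbs(np.hstack([a,b]),alpha=1.5))
E
```

```text
[451.83282565  29.25598496 209.91570385] [ 1.91131849  3.69003381 -3.34969565]
```

View pics/end.png

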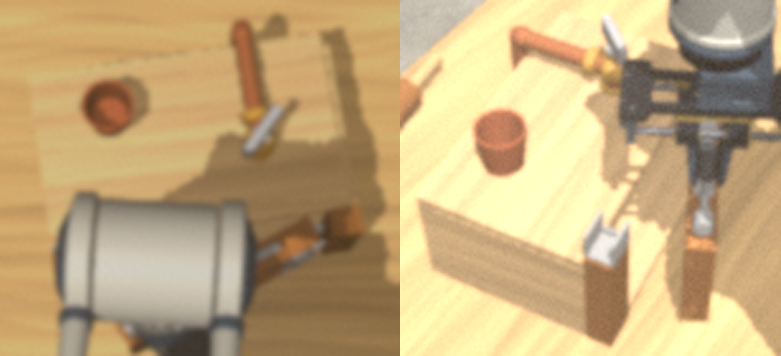

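The picture shows the gate open about 21° with the bolt held, the valve at about 45° and the pot in place. Everything is steady, so I'm handing in.

```bash
python3 -c "
from rig import *
print(job_done())"
```

```text
the job is handed in; nothing more can be done
None
```

I handed the job in at about 15.8 s with the valve half open at about 45°, the bolt drawn about 38 mm, and the gripper holding the gate about 21° (0.37 rad) ajar; the pot hadn't moved and nothing touched the jar or tub, but the hand-in returned no verdict.

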